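Tidy the honey-testing bench into its trays

ROBOT

A 6-joint arm with a two-finger parallel gripper is mounted at the origin on the work surface. World frame = base frame: x ahead of the robot, y to its left, z up, the work surface at z = 0. Lengths are in m, angles in rad, forces in N, time in s.
With the tool pointing down it reaches from about 0.3 to 0.825 m from the base axis. Payload 5.4 kg.
Tool frame: the origin (TCP) lies at the very end of the fingers, on their centre line; the grasp point (between the pads) lies 19 mm behind it; z points along the fingers, y is the line along which they close (so a half turn about z gives the same grasp; the last joint's range is limited). The gripper opens to 92 mm and grips with 3 to 60 N. Pads are 20 mm wide; open, the fingers measure 128 mm over their backs; the gripper's body (75 mm by 189 mm) begins 69 mm behind the grasp point.
Start: joints at [-1.473, 0.158, 1.597, -0, 1.386, -0.21], TCP at [0.174, -0.548, 0.186] pointing down, gripper open.
Joint ranges: [-2.91, 2.91], [-0.94, 2.29], [0.18, 2.7], [-1.29, 4.43], [0.17, 2.64], [-3, 3]. Speed limits (rad/s): [2.57, 2.57, 3.14, 3.14, 3.14, 3.14].

INTERFACE

Orientations are given as a rotation vector (axis times angle).
In Python, from workcell import bot gives the robot as it stands. Calls block until the motion is done:
- bot.goto(position, orientation): joint-space move of the TCP to a pose.
- bot.line_to(position, rot=None, max_speed=0.15): straight line of the TCP; rot=None keeps the orientation; max_speed is the mean speed in m/s.
- bot.set_joints(angles): joint-space move.
- bot.set_gripper(opening, newtons=None): opening from 0.0 (shut) to 1.0 (fully open); newtons is the grip in N (None keeps the last); returns when the fingers have stopped.
- bot.hold(seconds).
- bot.inverse_kinematics(position, orientation): joint angles nearest the present ones, or None.
- bot.read_camera(name): name is "scene" or "top"; returns a dict with "pixels" (480x640x3 uint8, blue, green, red), "fx", "fy", "cx", "cy" (pixels), "R" (3x3) and "t" (3): a world point X has camera coordinates R X + t. Camera axes: x right, y down, z forward; pixel columns grow to the right and rows downward; lengths in m; the calibration is good to about 2 mm. A picture is of the moment at which its call begins. There is no depth.
A pose or a line that the arm cannot do raises bot.MotionError and nothing moves.
- bot.job_done(): hands the job in; it is judged then, once.
Readings, each from a call of its own:
- bot.current_clock(): time.
- bot.current_joints(): joint angles.
- bot.current_joint_vel(): joint speeds.
- bot.current_effort(): joint torques, N m.
- bot.current_ee_pos(): TCP position.
- bot.current_tool_rot(): TCP orientation.
- bot.current_contact_force(): force on the tool from outside, world axes, zero at the start.
- bot.current_ft_torque(): the same for the moment, N m.
- bot.current_opening(): opening from 0.0 (shut) to 1.0 (fully open).
- bot.current_grip_force(): force on a finger pad.
Only numpy, scipy, OpenCV 4.12 (cv2) and the standard library are available. Lean on these libraries where they do the work, as an engineer would, in place of code of your own. Each camera call takes 0.05 s, during which the arm holds its last target. There are 200 camera calls.

TASK

Tidy up after the honey test: stand both small honey jars upright in the white tray, lay both spatulas (red and yellow) flat in the dark grey tray, and lay the brass jar lid flat in the green tray, everything resting on the tray's floor with nothing lying on another thing or on a rim. The jars are glass: set them down gently and never drop them or tip them over. Leave the wash bottle and the slide box where they are.

Things in the scene. Friction and masses are not known exactly. Their poses are not given: they have to be found in the camera images.
- jar_dark: small closed glass sample jar, an upright cylinder 44 mm in diameter and 60 mm tall, about 110 g, standing upright on the bench; origin at the centre of its underside, z up. Dark brown honey, white cap (the top 15 mm).
- jar_pale: small closed glass sample jar, an upright cylinder 44 mm in diameter and 60 mm tall, about 110 g, standing upright on the bench; origin at the centre of its underside, z up. Pale golden honey, black cap (the top 15 mm).
- spatula_red: Red plastic spatula lying flat on the bench, 130 mm long, about 25 g; origin on its underside at the middle of its length, directly below its balance point, z up, x along its length from handle to blade. The handle is 12 mm wide and 10 mm thick, from x = -65 to +25 mm; the blade is 22 mm wide and 5 mm thick, from x = +25 to +65 mm. 
- spatula_yellow: Yellow plastic spatula lying flat on the bench, 130 mm long, about 25 g; origin on its underside at the middle of its length, directly below its balance point, z up, x along its length from handle to blade. The handle is 12 mm wide and 10 mm thick, from x = -65 to +25 mm; the blade is 22 mm wide and 5 mm thick, from x = +25 to +65 mm. 
- lid: Loose brass-coloured jar lid, a flat disc 54 mm in diameter and 14 mm thick, about 40 g, lying flat on the bench; origin at the centre of its underside, z up.
- tray_white: White tray, fixed to the bench: open on top, 170 (its x) x 130 (its y) x 25 mm high outside, walls and floor 4 mm thick, so 162 x 122 mm inside; origin at the centre of its underside (inner floor 4 mm above it), z up, x along its long side. All three trays are the same but for colour, and they swap places. For the two jars.
- tray_grey: Dark grey, nearly black tray, fixed to the bench: open on top, 170 (its x) x 130 (its y) x 25 mm high outside, walls and floor 4 mm thick, so 162 x 122 mm inside; origin at the centre of its underside (inner floor 4 mm above it), z up, x along its long side. All three trays are the same but for colour, and they swap places. For the two spatulas, which fit in it lengthwise.
- tray_green: Green tray, fixed to the bench: open on top, 170 (its x) x 130 (its y) x 25 mm high outside, walls and floor 4 mm thick, so 162 x 122 mm inside; origin at the centre of its underside (inner floor 4 mm above it), z up, x along its long side. All three trays are the same but for colour, and they swap places. For the lid.
- wash_bottle: Bystander: white squeeze bottle with a red cap and a bent clear spout, 64 mm in diameter, 175 mm tall, loose; its spout reaches 58 mm out along its x; origin at the centre of its underside.
- slide_box: Bystander: closed white paper box with a brown cardboard top, 77 (x) x 57 (y) x 40 mm high, loose; origin at the centre of its underside.
Not all that is in view belongs to the job. There is more than one size of the jar_dark; the one meant has the size given above.

How it is judged:
By the outcome, as a careful person would: the job done as asked, in the order asked, and still so for the second after the job is handed in, with the robot touching nothing.
It also fails if it takes over 128 s, if anything falls off the work surface, if the arm or the gripper's body presses on something with over 40 N, if the wrist force passes 120 N, or if a joint passes its speed limit or range.

## Working session

There is one attempt and no reset: what is moved stays moved. The work goes in short steps, each a Python script; the robot and the scene stay as the last script left them, time stands still between calls to the robot, and variables do not carry over. Pictures are saved under pics/ and viewed, at most 14 in all, crops included, and the job is handed in when it is done.

```bash
mkdir -p pics; ls
python3 - <<'E'
from workcell import bot
import cv2,numpy as np
for n in("top","scene"):
    c=bot.read_camera(n); cv2.imwrite(f"pics/{n}0.png",c["pixels"])
    R=np.array(c["R"]);print(n,c["fx"],c["cx"],c["cy"],(-R.T@np.array(c["t"])).round(3),R.round(2).tolist())
print(bot.current_clock(),bot.current_tool_rot(),bot.current_ee_pos())
E
```

```text
pics
top 539.3433939359139 318.1900590676454 249.86237416772167 [0.437 0.003 1.399] [[-0.0, -1.0, 0.02], [-1.0, 0.0, -0.07], [0.07, -0.02, -1.0]]
scene 491.8001046653468 314.3184162742935 230.213067335466 [ 1.081 -0.537  0.709] [[0.71, 0.7, 0.02], [0.48, -0.46, -0.75], [-0.51, 0.54, -0.66]]
0.1 [-3.10283476e+00 -4.81322104e-01 -1.67753912e-04] [ 0.1741342  -0.547372    0.18552636]
```

View pics/top0.png

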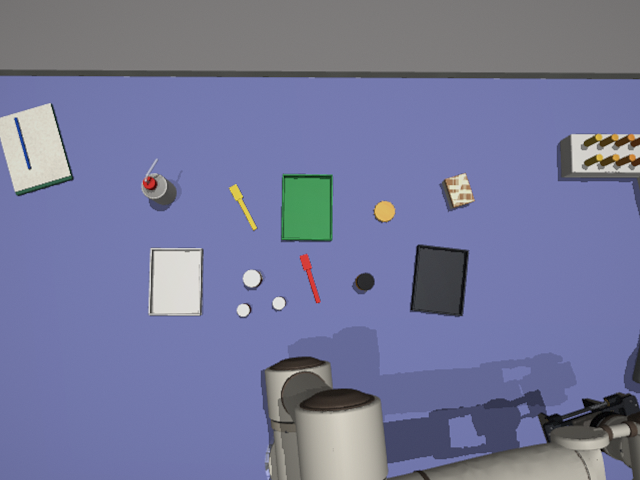

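View pics/scene0.png

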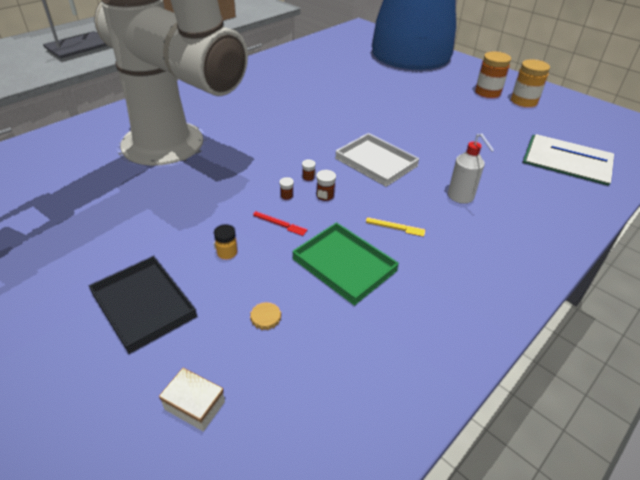

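Top view: three white-capped jars stand at (252,279), (243,310) and (279,303). (252,279) is clearly the biggest, and I will measure all three against 44 mm. The black-capped jar is at (364,282), the lid at (385,211), red spatula at (311,279) and yellow at (243,207). The trays are white (176,282), green (307,208) and grey (439,281).

```bash
cat > vis.py <<'E'
from workcell import bot
import cv2,numpy as np
def ray(c,uv,z):
    R=np.array(c["R"]);C=-R.T@np.array(c["t"])
    d=R.T@np.array([(uv[0]-c["cx"])/c["fx"],(uv[1]-c["cy"])/c["fy"],1.])
    return (C+d*(z-C[2])/d[2])[:2]
def blobs(c,lo,hi,roi,z,n=1):
    """largest n colour blobs (HSV range) in roi (u0,v0,u1,v1): world contours at height z"""
    u0,v0,u1,v1=roi;S=4
    im=cv2.resize(c["pixels"][v0:v1,u0:u1],None,fx=S,fy=S,interpolation=cv2.INTER_CUBIC)
    m=cv2.inRange(cv2.cvtColor(im,cv2.COLOR_BGR2HSV),lo,hi)
    cs=sorted(cv2.findContours(m,cv2.RETR_EXTERNAL,cv2.CHAIN_APPROX_NONE)[0],key=cv2.contourArea)[::-1][:n]
    return [np.float32([ray(c,((p[0][0]+.5)/S-.5+u0,(p[0][1]+.5)/S-.5+v0),z) for p in k]) for k in cs]
def rect(w):
    """centre, sides, yaw of long side"""
    (c,(a,b),t)=cv2.minAreaRect(w*1000)
    if a<b:a,b,t=b,a,t+90
    return np.round(c,1),round(a,1),round(b,1),round((t+90)%180-90,1)
E
python3 - <<'E'
from vis import *
c=bot.read_camera("top")
W=((0,0,150),(180,70,255));
def show(n,lo,hi,roi,z):
    for w in blobs(c,lo,hi,roi,z): print(n,rect(w),"diam(area)",round(2000*np.sqrt(cv2.contourArea(w)/np.pi),1), "centroid",(w.mean(0)*1000).round(1))
show("capA",*W,(238,265,266,293),.06)
show("capB",*W,(233,300,253,320),.045); show("capC",*W,(268,293,290,313),.045)
show("pale",(0,0,0),(180,255,60),(350,268,380,296),.06)
show("lid",(10,120,120),(30,255,255),(365,195,405,230),.014)
show("red",(0,150,100),(8,255,255),(290,245,330,310),.008)
show("yel",(20,130,120),(35,255,255),(220,175,265,240),.008)
show("white",(0,0,120),(180,70,255),(140,240,212,325),.025)
show("green",(45,100,20),(75,255,255),(270,165,345,250),.025)
show("grey",(0,0,0),(180,255,70),(400,235,480,325),.025)
show("bottle",(0,0,90),(180,70,255),(135,150,185,215),.1)
p=c["pixels"];a=cv2.resize(p[240:330,215:335],None,fx=6,fy=6,interpolation=cv2.INTER_CUBIC)
cv2.imwrite("pics/crop1.png",a)
s=bot.read_camera("scene")["pixels"][140:270,200:360]
cv2.imwrite("pics/crop2.png",cv2.resize(s,None,fx=4.5,fy=4.5,interpolation=cv2.INTER_CUBIC))
E
```

```text
capA (array([463.6, 149.6]), 44.3, 43.1, 45.2) diam(area) 43.9 centroid [463.7 149.7]
capB (array([384.4, 171.8]), 33.1, 32.2, 70.0) diam(area) 32.2 centroid [384.5 172.2]
capC (array([402.1,  82.8]), 32.9, 32.4, -0.1) diam(area) 32.3 centroid [401.6  82.3]
pale (array([ 454.3, -132.7]), 42.7, 41.2, -70.2) diam(area) 41.6 centroid [ 454.3 -132.7]
lid (array([ 637.1, -188.8]), 52.3, 52.0, -47.5) diam(area) 52.0 centroid [ 637.2 -188.5]
red (array([462.7,   2.5]), 126.8, 19.3, 17.3) diam(area) 41.9 centroid [465.1   3.1]
yel (array([647.3, 175.6]), 128.4, 20.7, 28.3) diam(area) 45.7 centroid [649.5 177.1]
white (array([455.6, 346. ]), 173.4, 134.6, -0.6) diam(area) 169.9 centroid [455.8 346. ]
green (array([646.1,  11.7]), 170.1, 129.2, -0.6) diam(area) 166.1 centroid [645.9  11.9]
grey (array([ 458.1, -325.9]), 169.2, 133.4, -6.6) diam(area) 167.6 centroid [ 457.6 -326.1]
bottle (array([688.7, 377.7]), 111.7, 74.9, 32.4) diam(area) 68.5 centroid [694.1 368.5]
```

View pics/crop1.png

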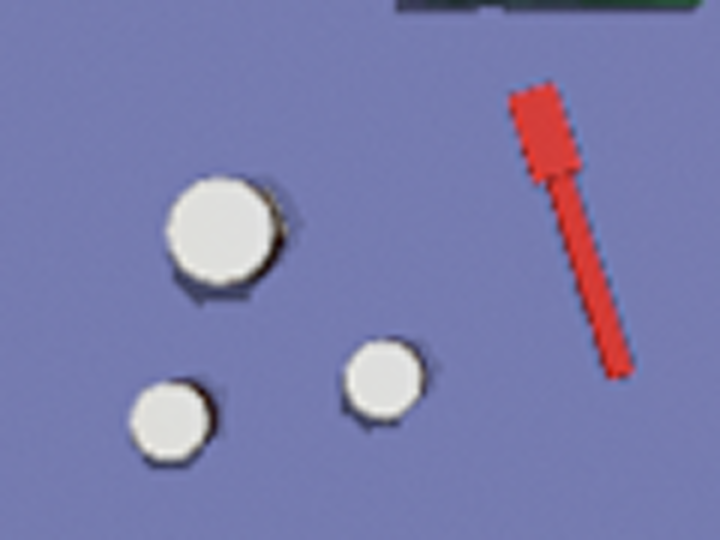

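View pics/crop2.png

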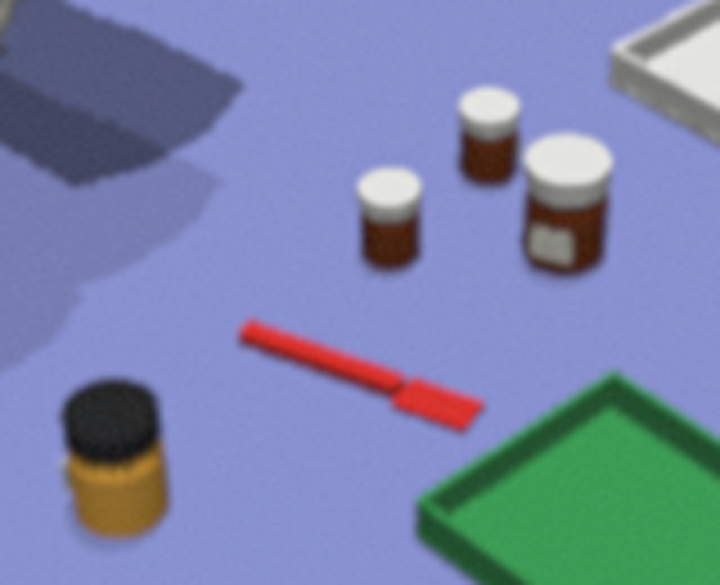

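jar_dark is (252,279): its cap measures 43.9 mm, while (243,310) and (279,303) measure about 32 mm. The crops confirm it's the largest, brown with a white cap. I'll move both jars first.

```bash
cat > arm.py <<'E'
from workcell import bot
import numpy as np
from scipy.spatial.transform import Rotation as Ro
def rv(a):  # tool down, fingers closing along direction a (deg)
    c,s=np.cos(np.radians(a)),np.sin(np.radians(a))
    return Ro.from_matrix([[-s,c,0],[c,s,0],[0,0,-1]]).as_rotvec()
def over(p,a,z):
    """joint move above p; picks the closer of the two equivalent half turns, returns it"""
    q0=bot.current_joints();best=[]
    for b in(a,a+180):
        q=bot.inverse_kinematics([*p,z],rv(b))
        if q is not None: best.append((np.abs(np.subtract(q,q0)).max(),b))
    b=min(best)[1]; bot.goto([*p,z],rv(b)); return b
def pick(p,a,z,width,grip,hi=.17):
    bot.set_gripper(min(1,width/.092)); over(p,a,hi)
    bot.line_to([*p,z+.02],max_speed=.2); bot.line_to([*p,z],max_speed=.06)
    bot.set_gripper(0,grip)
    print("gripped mm",round(bot.current_opening()*92,1),"N",bot.current_grip_force())
    bot.line_to([*p,hi],max_speed=.15); print("lifted mm",round(bot.current_opening()*92,1))
def place(p,a,z,width,hi=.17,half=0):
    """z: TCP height expected at touch-down; half=180 turns the object round"""
    # keep the half turn nearest to the present orientation unless told otherwise
    over(p,a,hi)
    bot.line_to([*p,z+.02],max_speed=.15); bot.line_to([*p,z+.003],max_speed=.04); bot.hold(.2)
    f0=bot.current_contact_force()[2]; h=z+.003
    while h>z-.002:
        h-=.0005; bot.line_to([*p,h],max_speed=.02); df=bot.current_contact_force()[2]-f0
        if abs(df)>1.5: break
    print("touch at",round((h-z)*1000,1),"mm, dF",round(df,2))
    bot.set_gripper(width/.092); bot.line_to([*p,z+.02],max_speed=.06); bot.line_to([*p,hi],max_speed=.25)
    print("t",bot.current_clock())
E
python3 - <<'E'
from arm import *
pick((.4636,.1496),90,.022,.062,15); place((.494,.346),90,.026,.062)
pick((.4543,-.1327),90,.022,.062,15); place((.418,.346),90,.026,.062)
from vis import *
c=bot.read_camera("top"); cv2.imwrite("pics/top1.png",c["pixels"])
E
```

```text
gripped mm 43.5 N 14.987946152687073
lifted mm 43.2
touch at -0.0 mm, dF 3.12
t 11.95
gripped mm 43.4 N 14.993291795253754
lifted mm 43.6
touch at 0.5 mm, dF 1.61
t 23.075
```

View pics/top1.png

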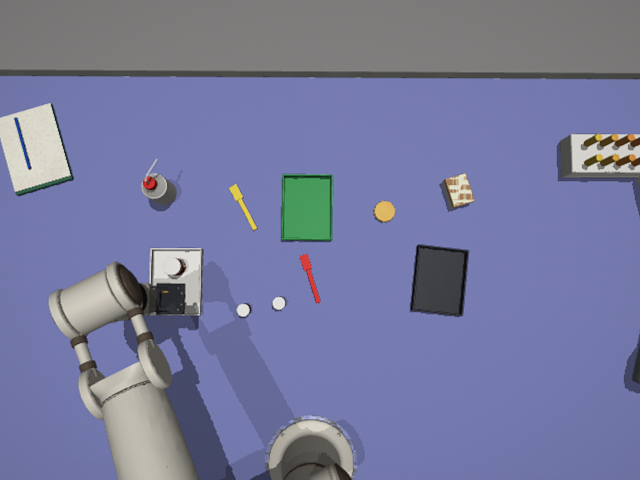

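The dark jar stands upright in the white tray at (174,266). The pale one is hidden under the gripper; I'll check it later. Spatulas and lid next.

Run:
```python
from arm import *
from vis import *
T=np.array([.458,-.326]);n=np.array([.115,.993])
pick((.4627,.0025),107.3,.003,.040,10)
c=bot.read_camera("top"); cv2.imwrite("pics/top2.png",c["pixels"])
place(T-.022*n,83.4,.007,.024)
```

```text
gripped mm 0.7 N 0.0
lifted mm 0.4
touch at -2.0 mm, dF 0.72
t 35.775
```

View pics/top2.png

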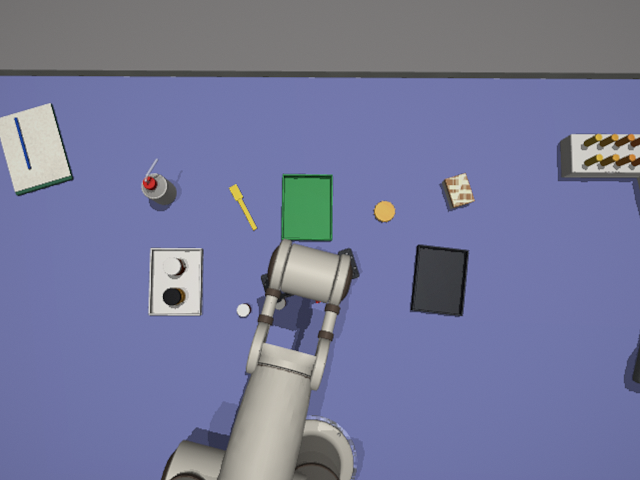

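The grasp on the red spatula missed. Both jars stand upright in the white tray at (174,266) and (173,297). I'll find out why it missed.

Run:
```python
from vis import *
c=bot.read_camera("top"); s=bot.read_camera("scene")
for w in blobs(c,(0,150,100),(8,255,255),(285,240,335,315),.008): print("top",rect(w))
for w in blobs(s,(0,150,60),(8,255,255),(245,200,320,245),.008): print("scene",rect(w))
a=cv2.resize(s["pixels"][130:330,60:340],(800,571)); cv2.imwrite("pics/s3.png",a)
print(bot.current_ee_pos())
```

```text
top (array([462.7,   2.5]), 126.8, 19.3, 17.3)
scene (array([466.2,  -3.5]), 125.2, 15.7, 17.3)
[ 0.4543118  -0.34652897  0.16714802]
```

View pics/s3.png

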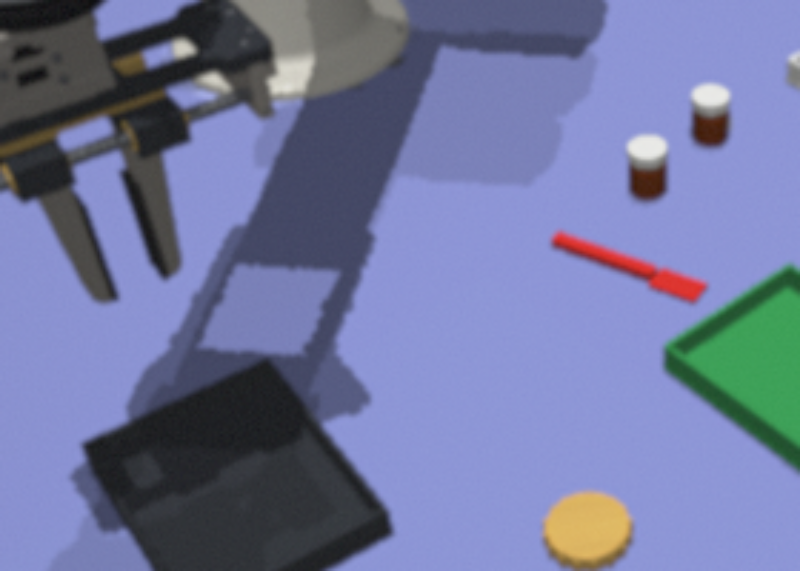

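Run:
```python
from arm import *
from vis import *
p=(.4627,.0025)
bot.set_gripper(.040/.092); over(p,107.3,.17)
bot.line_to([*p,.023],max_speed=.2); bot.hold(.2)
print(bot.current_ee_pos(),bot.current_contact_force())
bot.line_to([*p,.003],max_speed=.06); bot.hold(.2)
print(bot.current_ee_pos(),bot.current_contact_force(),bot.current_opening()*92)
s=bot.read_camera("scene"); cv2.imwrite("pics/s4.png",cv2.resize(s["pixels"][140:280,200:380],(800,622))[:600])
```

```text
[0.46383127 0.00219148 0.0242257 ] [ 0.09379109  0.4041731  -0.1956077 ]
[0.46297622 0.00244085 0.00324667] [-0.27059853 -0.02991143 -0.29782066] 39.8637797381896
```

View pics/s4.png

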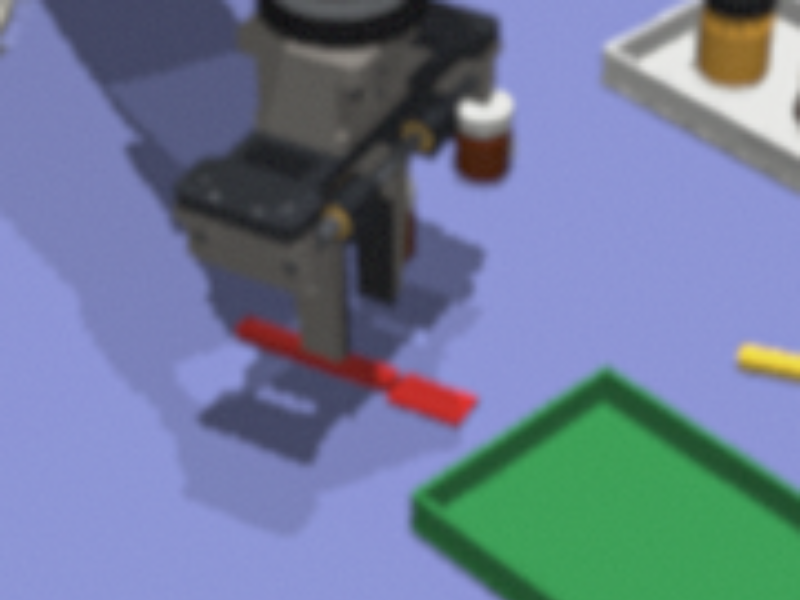

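The fingertips hang visibly above the bench, with the handle showing beneath the near finger at (325,358), although the TCP reads z=3 mm. I'll probe down gently to find the real bench contact height.

Run:
```python
from arm import *
p=(.4627,.0025);h=.003;f0=bot.current_contact_force()[2];df=0
while h>-.02 and abs(df)<2:
    h-=.001; bot.line_to([*p,h],max_speed=.02); df=bot.current_contact_force()[2]-f0
print("contact",h,df,bot.current_ee_pos(),bot.current_clock())
```

```text
contact -0.02000000000000001 -0.4860867580236946 [ 0.46264218  0.00252312 -0.02006433] 45.1917
```

Run:
```python
from arm import *
from vis import *
p=(.4627,.0025);h=-.02;f0=bot.current_contact_force()[2];df=0
while h>-.04 and abs(df)<2:
    h-=.0005; bot.line_to([*p,h],max_speed=.02); df=bot.current_contact_force()[2]-f0
print("contact",h,df,bot.current_ee_pos(),bot.current_clock())
s=bot.read_camera("scene"); cv2.imwrite("pics/s5.png",cv2.resize(s["pixels"][140:280,200:380],(771,600)))
```

```text
contact -0.028000000000000008 4.036245190049593 [ 0.46280864  0.0024581  -0.02781715] 49.1917
```

View pics/s5.png

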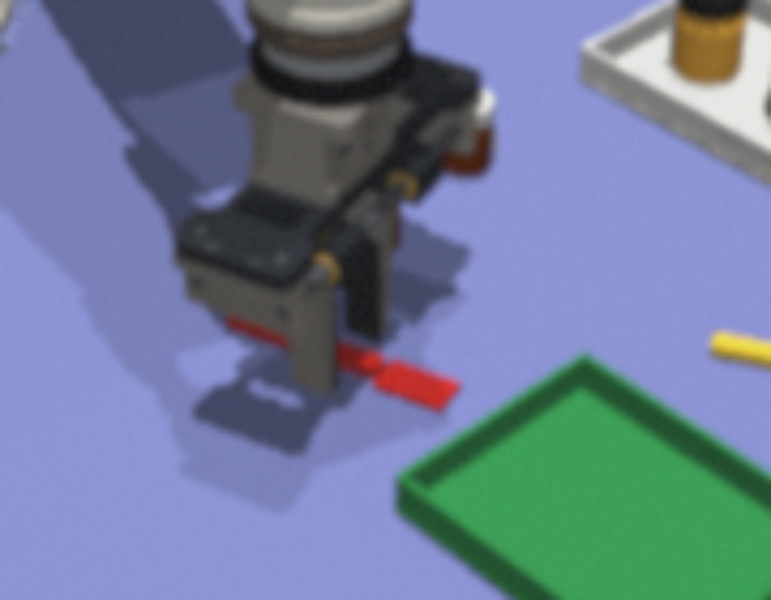

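Run:
```python
from arm import *
from vis import *
s=bot.read_camera("scene")
for z in(0,.01,.02):
  k=np.array(s["R"])@[.4714,-.025,z]+s["t"]
  print(z,(s["fx"]*k[0]/k[2]+s["cx"]-200)*4.283,(s["fy"]*k[1]/k[2]+s["cy"]-140)*4.283)
p=(.4627,.0025)
bot.line_to([*p,-.025],max_speed=.03); bot.set_gripper(0,10)
print("gripped mm",bot.current_opening()*92,bot.current_grip_force(),bot.current_contact_force())
bot.line_to([*p,.14],max_speed=.15); print(bot.current_opening()*92,bot.current_clock())
```

```text
0 311.46498407496114 391.02989096105875
0.01 310.7864107834235 376.1414925668268
0.02 310.09925168477287 361.06471523338615
gripped mm 12.134852610187611 9.99992921948433 [-0.083198   -0.26227532 -0.40027872]
11.720939866180554 51.325
```

True fingertips sit about 28 mm above the reported TCP: bench contact came at z=-0.028 and matches the projected tip at (311,391). The red spatula is now held at 12 mm, so I'll correct for the offset and carry on.

Run:
```python
from arm import *
from vis import *
T=np.array([.458,-.326]);n=np.array([.115,.993])
place(T-.022*n,83.4,-.021,.024,hi=.14)
pick((.6473,.1756),118.3,-.025,.040,10,hi=.14)
place(T+.022*n,83.4,-.021,.024,hi=.14)
bot.set_gripper(.04/.092)
over((.637,-.188),90,.14)
c=bot.read_camera("scene"); cv2.imwrite("pics/s6.png",cv2.resize(c["pixels"][220:380,60:260],(750,600)))
```

```text
touch at -0.5 mm, dF 5.94
t 57.85
gripped mm 11.8 N 9.998059719800949
lifted mm 12.2
touch at -0.0 mm, dF 2.24
t 70.25
```

View pics/s6.png

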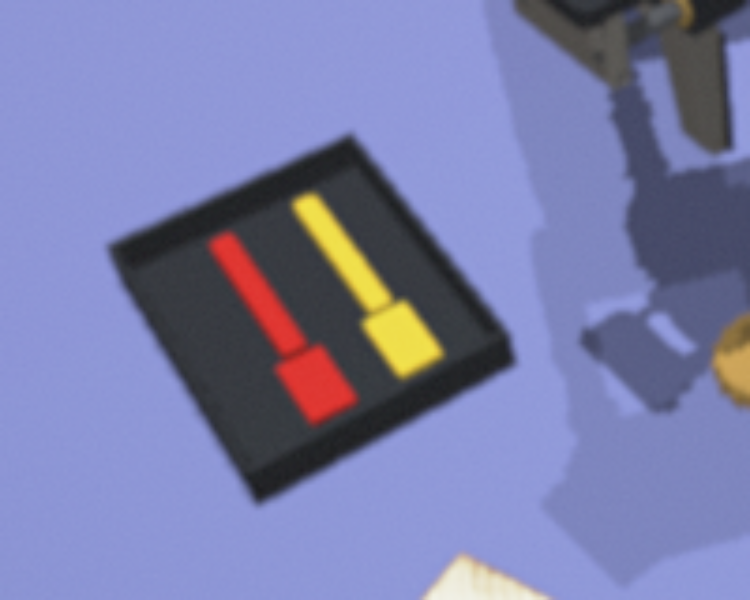

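Both spatulas lie flat and apart in the grey tray, red at (285,330) and yellow at (370,285) in the crop. The lid comes next.

Run:
```python
from arm import *
from vis import *
pick((.637,-.1885),90,-.024,.074,12,hi=.14)
place((.646,.012),90,-.020,.066,hi=.14)
bot.goto([.35,-.45,.2],rv(90)); print(bot.current_clock())
c=bot.read_camera("top"); cv2.imwrite("pics/top7.png",c["pixels"])
s=bot.read_camera("scene"); cv2.imwrite("pics/s7.png",s["pixels"])
```

```text
gripped mm 53.4 N 12.000106126070023
lifted mm 53.2
touch at -0.0 mm, dF 3.55
t 81.275
83.2667
```

View pics/top7.png

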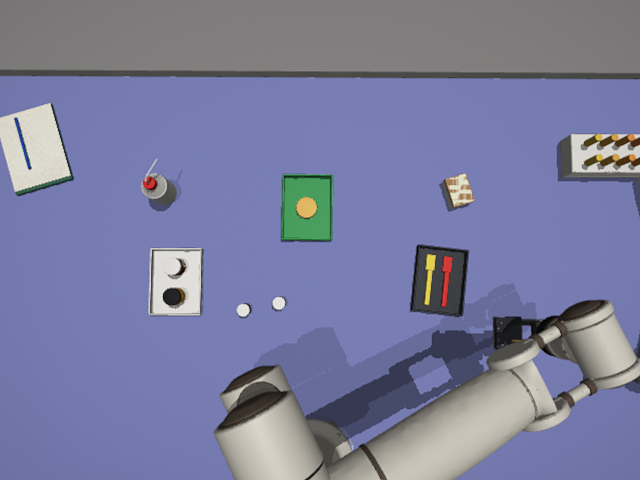

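View pics/s7.png

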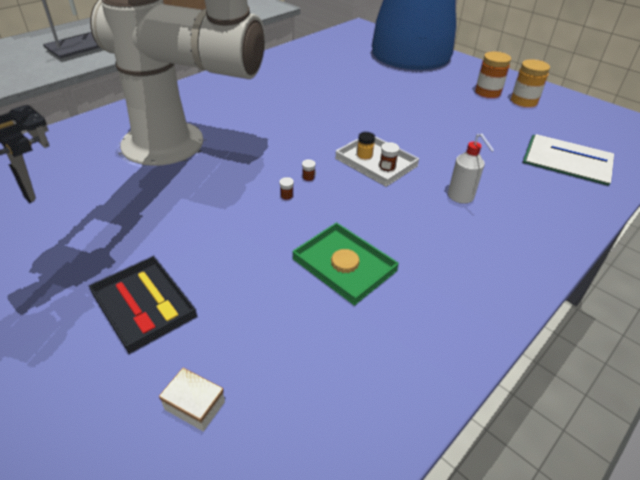

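Everything is in its place: jars upright in white (174,267) and (173,297), spatulas flat in grey (430,280) and (447,281), lid flat in green (306,208). The bottle, box and small jars haven't moved.

```bash
python3 -c "
from workcell import bot
print(bot.job_done())"
```

```text
the job is handed in; nothing more can be done
None
```

The job is done and handed in at about 83 s: both jars stand in the white tray, both spatulas lie flat in the grey tray and the lid lies flat in the green tray, and the bottle and box weren't moved; the first try at the red spatula closed on air because the real fingertips sit about 28 mm above the reported TCP, so I corrected for that from then on.

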